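# Meter two desiccant canisters into a carton

### The job

At the packing bench, pull the gate under the wider, two-compartment feeder part-way open towards the robot, just far enough that the two canisters in its back compartment (away from the handle) drop into the carton below while the two in the front compartment stay in the feeder. Then push the gate fully shut again and let go.

Things in the scene. Friction and masses are not known exactly. Their poses are not given: they have to be found in the camera images.
- feeder: the wider feeder: clear hopper on four aluminium legs, fixed, 132 mm long (x), its hopper 78 mm wide and its legs 180 mm apart (y), about 175 mm high over all; a ridge across its middle parts a back (+x) and a front (-x, handle side) compartment, each 50 by 70 mm inside. Origin on the table under its centre, x from front to back. The other feeder is slimmer, with one compartment, and is not used
- gate (a joint): opening of the sliding bottom gate of the wide feeder, in m: 0 is shut, it grows as the gate is pulled out to the front, stop at 0.130. It stays where it is left and slides against about 2 N. The back compartment is uncovered first: open over its full length at 0.054; the front compartment begins to be uncovered at 0.078
- gate_grip (a point): grip point of that gate's handle, an upright black tab at the gate's front end: 18 mm (x) by 24 mm (y), 50 mm high, its top 20 mm above this point and the gate plate 30 mm below. The feeder's front wall is 70 mm away along +x when the gate is shut. Axes: z up; the gate opens along -x and shuts along +x of this point
- carton: open white carton, loose, 170 mm (x) by 130 mm (y) by 50 mm high, walls 4 mm, standing on the table under the wide feeder between its legs; origin at the centre of its underside
- back1_mid (a point): upright white desiccant canister with a black cap, a cylinder 22 mm across and 26 mm high; this point is its centre. It starts standing on the gate in the back compartment of the wide feeder, the one away from the handle; this one is to drop into the carton
- back2_mid (a point): upright white desiccant canister with a black cap, a cylinder 22 mm across and 26 mm high; this point is its centre. It starts standing on the gate in the back compartment of the wide feeder; this one is to drop too
- front1_mid (a point): upright white desiccant canister with a black cap, a cylinder 22 mm across and 26 mm high; this point is its centre. It starts standing on the gate in the front compartment of the wide feeder, the one nearer the handle; this one must stay in the feeder
- front2_mid (a point): upright white desiccant canister with a black cap, a cylinder 22 mm across and 26 mm high; this point is its centre. It starts standing on the gate in the front compartment of the wide feeder; this one must stay too
Not all that is in view belongs to the job. What is shaped like the carton but yellow is not meant.

How it is judged (in metres and radians):
On the way:
1. both canisters of the back compartment lie in the carton (x of back1_mid in the frame of carton between -0.085 and 0.085 m and y of back1_mid in the frame of carton between -0.065 and 0.065 m and z of back1_mid in the frame of carton between 0 and 0.05 m and x of back2_mid in the frame of carton between -0.085 and 0.085 m and y of back2_mid in the frame of carton between -0.065 and 0.065 m and z of back2_mid in the frame of carton between 0 and 0.05 m), for 0.2 s.
At the end, for the whole second after the job is handed in: both back canisters lie in the carton (centre within its walls and below its rim), both front canisters are still in the feeder above the gate (in its front compartment, centre higher than 92 mm), the gate is shut to within 12 mm, and the carton is at rest (all of step 1 and height (world z) of each of front1_mid, front2_mid above 0.092 m and x of front1_mid in the frame of feeder between -0.07 and 0 m and x of front2_mid in the frame of feeder between -0.07 and 0 m and value of joint gate below 0.012 m and linear speed of carton below 0.03 m/s); the robot touches nothing.
It also fails if it takes over 35 s, if anything falls off the work surface, if the arm or the gripper's body presses on something with over 40 N, if the wrist force passes 120 N, or if a joint passes its speed limit or range.

### The arm

A 6-joint arm with a two-finger parallel gripper is mounted at the origin on the work surface. World frame = base frame: x ahead of the robot, y to its left, z up, the work surface at z = 0. Lengths are in m, angles in degrees, forces in N, time in s.
With the tool pointing down it reaches from about 0.25 to 0.725 m from the base axis. Payload 9.7 kg.
Tool frame: the origin (TCP) lies midway between the tips of the shut fingers; the grasp point (between the pads) lies 19 mm behind it; z points along the fingers, y is the line along which they close (so a half turn about z gives the same grasp; the last joint's range is limited). The gripper opens to 85 mm and grips with 20 to 120 N. Pads are 22 mm wide; open, the fingers measure 114 mm over their backs; the gripper's body (76 mm by 85 mm) begins 54 mm behind the grasp point. The pads swing forward as they close: fully open they stand 13 mm farther back than shut.
Start: joints at [-64.572, 4.979, 10.078, 95.1, 0, 90], TCP at [0.236, -0.497, 0.208] pointing down, gripper open.
Joint ranges: [-179.16, 179.16], [-48.56, 103.87], [-65.8, 70.77], [-126.05, 130.52], [-82.76, 87.17], [-180, 180]. Speed limits (degrees/s): [127.2, 127.2, 147.25, 180, 180, 180].

### API

Orientations are given as [roll, pitch, yaw] about the fixed x, y, z axes, in that order (R = Rz(yaw) Ry(pitch) Rx(roll)).
In Python, from workcell import bot gives the robot as it stands.
- The arm moves only by the shell command python3 -m crank 'ROWS' [FORCE]. ROWS is JSON, a list of rows, each an object with "gripper": the finger opening in mm, from 0 to 85.4; "travel": the shift along the tool's x, y, z in mm, a list of three; "twist": the turn, a rotation vector about the tool's x, y, z in rad, a list of three. In form: [{"gripper": gripper, "travel": [tx, ty, tz], "twist": [rx, ry, rz]}, ...]. A call has 1 to 12 rows; each row shifts and turns the commanded pose from where the row before left it, along the tool's axes as they then stand; what a row does not reach is not made up. A row lasts 1/8 s, in which the tool goes at most 62.5 mm and 10.7 degrees, less where a joint would pass 70% of its speed; a pose out of reach is approached as far as the arm can. A call is refused whole if a number of a shift passes 62.5 or a number of a turn 0.188, either way. A call with a gripper value outside its range is refused whole. The fingers move at their own pace and stop on an object; FORCE is the grip in N (left out, the last holds). Time passes only in rows, so rows that do not move let the fingers close. It gives the time, the measured TCP pose, the force, the opening and the grip force at its end, in the units of the state.
- bot.get_obs(): the state, without advancing time (a new reading comes with each control period).
- bot.camera(name): name is "scene" or "side" or "wrist"; returns the picture (384x512x3 uint8, red, green, blue); there is no depth.
- bot.calibration(name): a dict with "vfov" (degrees; the focal length in pixels is half the picture's height over the tangent of half this angle, whatever the lens; pixels are square), "cx", "cy" (the principal point, pixels), "k1" (the pictures are not rectified: a ray, as slopes to the right and down, at radius r is drawn at 1 + k1 r^2 times it, then the intrinsics apply), "camera_from_world" (4x4, takes a point from world to camera coordinates). Camera axes: x right, y down, z forward; pixel columns grow to the right and rows downward; lengths in m; the calibration is good to about 2 mm. A picture is of the moment at which its call begins: read the wrist's pose just before it. calibration takes no time and is no camera call; for the wrist camera it gives the pose at the moment of the call.
- bot.job_done(): hands the job in; it is judged then, once.
The state is a dict: "time": time; "q": joint angles; "qd": joint speeds; "joint_efforts": joint torques, N m; "ee_pos": TCP position; "tcp_rot": TCP orientation; "wrist_force": force on the tool from outside, world axes, zero at the start; "torque": the same for the moment, N m; "opening": finger opening in m; "grasp_force": force on a finger pad.
Only numpy, scipy, OpenCV 4.12 (cv2) and the standard library are available. Lean on these libraries where they do the work, as an engineer would, in place of code of your own. Each camera call takes 0.05 s, during which the arm holds its last target. There are 200 camera calls.

## Working session

There is one attempt and no reset: what is moved stays moved. The work goes in short steps, Python scripts to look and compute and a shell command to move; the robot and the scene stay as the last step left them, time stands still between calls to the robot, and variables do not carry over. Pictures are saved under pics/ and viewed, at most 10 in all, crops included, and the job is handed in when it is done.

```bash
mkdir -p pics; ls; cat > h.py <<'E'
import numpy as np, cv2
from workcell import bot
def K(c):
    f=192/np.tan(np.radians(c["vfov"]/2)); return f
def ray(c,u,v):
    f=K(c); k=c.get("k1",0)
    A=np.array([[f,0,c["cx"]],[0,f,c["cy"]],[0,0,1.]])
    p=cv2.undistortPoints(np.array([[[u,v]]],float),A,np.array([k,0,0,0,0.]))[0,0]
    M=np.array(c["camera_from_world"]); R=M[:3,:3]; t=M[:3,3]
    return -R.T@t, R.T@np.array([p[0],p[1],1.])
def onz(c,u,v,z):
    o,d=ray(c,u,v); return o+d*(z-o[2])/d[2]
def tri(c1,p1,c2,p2):
    o1,d1=ray(c1,*p1);o2,d2=ray(c2,*p2)
    s=np.linalg.lstsq(np.array([d1,-d2]).T,o2-o1,rcond=None)[0]
    a=o1+d1*s[0];b=o2+d2*s[1]; return (a+b)/2,np.linalg.norm(a-b)
def proj(c,P):
    M=np.array(c["camera_from_world"]); f=K(c); q=M[:3,:3]@np.array(P)+M[:3,3]
    x,y=q[0]/q[2],q[1]/q[2]; s=1+c["k1"]*(x*x+y*y)
    return c["cx"]+f*x*s, c["cy"]+f*y*s
E
python3 - <<'E'
from h import *
a=[]
for n in ("scene","side"):
    im=bot.camera(n); cv2.imwrite(f"pics/{n}0.png",im[:,:,::-1]); c=bot.calibration(n)
    print(n,{k:v for k,v in c.items() if k!="camera_from_world"},ray(c,256,192))
s=bot.get_obs(); print(s["time"],s["ee_pos"],s["tcp_rot"],s["wrist_force"])
E
```

```text
pics
scene {'vfov': 52.52793484009877, 'cx': 262.10354588269274, 'cy': 188.84888302302826, 'k1': 0.019891211852171464} (array([1.04214428, 0.43505353, 0.77718706]), array([-0.48974264, -0.4736066 , -0.73222987]))
side {'vfov': 53.775372827711024, 'cx': 257.3788916624226, 'cy': 193.17486978476472, 'k1': -0.01122815788346215} (array([0.2203885 , 0.47211383, 0.65384796]), array([ 0.44023188, -0.56244883, -0.6999072 ]))
0.1 [ 0.2360548  -0.49652891  0.20726203] [-1.79935530e+02  6.58158625e-04  2.54261910e+01] [-0.06414413  0.26395489  0.00356419]
```

View pics/scene0.png

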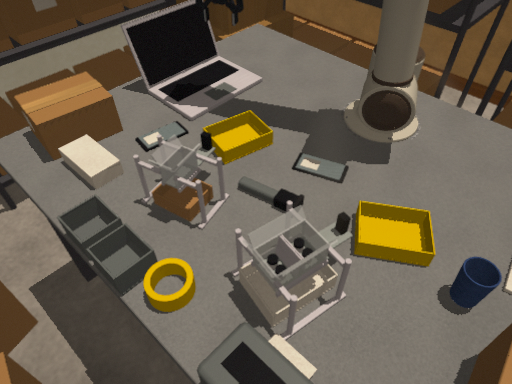

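View pics/side0.png

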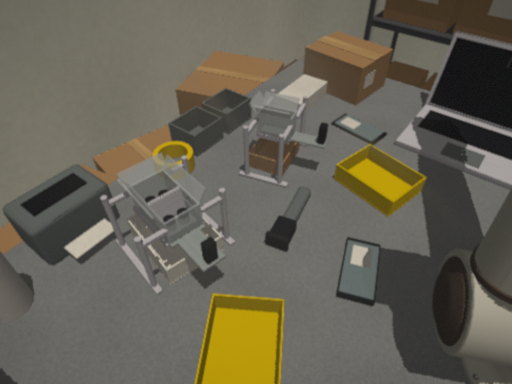

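Two feeders are in view. In scene, one is at (183,180) with its tab at (207,142), slim with one compartment over a brown box. The other is at (290,265) with its tab at (343,222); it has two compartments with black caps and stands over the white carton, so it is the one meant. In side that feeder is at (165,215) with its tab at (209,248). I'll confirm with an enlarged crop.

```bash
python3 - <<'E'
from h import *
a=cv2.imread("pics/scene0.png")[195:335,225:365]; b=cv2.imread("pics/side0.png")[150:295,95:240]
o=np.hstack([cv2.resize(a,(400,400),interpolation=cv2.INTER_CUBIC),cv2.resize(b,(400,400),interpolation=cv2.INTER_CUBIC)])
cv2.imwrite("pics/crop.png",o)
E
```

```text
(no output)
```

View pics/crop.png

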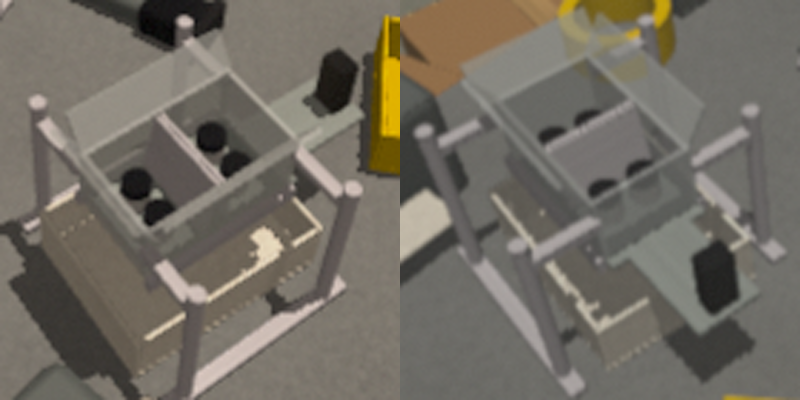

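Confirmed: the wide feeder has two compartments and four black caps. Its tab is at scene crop (337,82) and side crop (715,278). Next I triangulate the leg tops and the tab.

```bash
python3 - <<'E'
from h import *
cs,cd=bot.calibration("scene"),bot.calibration("side")
S=lambda x,y:(225+.35*x-.3,195+.35*y-.3); D=lambda x,y:(95+.3625*(x-400)-.3,150+.3625*y-.3)
L={}
for n,p,q in [("fR",(185,22),(752,109)),("fL",(352,187),(518,244)),("bR",(38,102),(648,20)),("bL",(195,294),(425,128))]:
    L[n],e=tri(cs,S(*p),cd,D(*q)); print(n,L[n].round(4),round(e,4))
def dark(f,x0,x1,y0,y1):
    g=cv2.imread(f).max(2); m=np.zeros_like(g); m[y0:y1,x0:x1]=(g[y0:y1,x0:x1]<50)
    n,_,st,ce=cv2.connectedComponentsWithStats(m); i=1+np.argmax(st[1:,4]); print(st[i],ce[i]); return ce[i]
a=dark("pics/scene0.png",333,353,208,240); b=dark("pics/side0.png",198,220,232,266)
t,e=tri(cs,a,cd,b); print("tab",t.round(4),e)
ax=(L["bL"]+L["bR"]-L["fL"]-L["fR"])/2; ay=(L["fL"]-L["fR"]+L["bL"]-L["bR"])/2
yw=np.degrees(np.arctan2(ax[1],ax[0])); yy=np.degrees(np.arctan2(-ay[0],ay[1])); c=sum(L.values())/4
print("len",ax,ay,"yaw",yw,yy,"centre",c)
w=np.radians((yw+yy)/2);print("tab from centre in feeder:", (t-c)[:2]@np.array([[np.cos(w),-np.sin(w)],[np.sin(w),np.cos(w)]]))
E
```

```text
fR [0.5938 0.1008 0.149 ] 0.0021
fL [0.6295 0.2772 0.1496] 0.0002
bR [0.7226 0.0743 0.1482] 0.0017
bL [0.76   0.2505 0.1494] 0.0015
[335 213  15  21 210] [342.06666667 223.02857143]
[202 238  15  25 280] [209.02142857 250.01785714]
tab [0.5363 0.2047 0.1144] 0.00048564964960651176
len [ 0.12963442 -0.02660013 -0.00047028] [0.03649051 0.17626425 0.00088422] yaw -11.595762626888854 -11.696239380510997 centre [0.67646996 0.17571094 0.14906142]
tab from centre in feeder: [-1.43107568e-01  1.17700845e-04]
```

```bash
python3 - <<'E'
from h import *
cs=bot.calibration("scene")
for p in [(195,115),(262,78),(152,82),(215,55)]: print(p,onz(cs,*p,0.01).round(3))
E
python3 -m crank '[{"gripper":85,"travel":[0,0,-40],"twist":[0,0,0]},{"gripper":85,"travel":[0,0,-40],"twist":[0,0,-0.17]},{"gripper":85,"travel":[0,0,-20],"twist":[0,0,-0.17]},{"gripper":85,"travel":[0,0,0],"twist":[0,0,-0.17]}]'
python3 -c "
from h import *
s=bot.get_obs();print(s['q'],s['tcp_rot'],s['ee_pos'])"
```

```text
(195, 115) [ 0.418 -0.447  0.01 ]
(262, 78) [ 0.097 -0.445  0.01 ]
(152, 82) [ 0.396 -0.713  0.01 ]
(215, 55) [ 0.102 -0.698  0.01 ]
time: 0.6
ee_pos: [0.2364, -0.4971, 0.3094]
tcp_rot: [179.9, 0.1, 55.0]
wrist_force: [-0.1, 0.3, 0.1]
opening: 0.0848
grasp_force: 0.0
[-6.45730570e+01  8.78651861e+00  2.58702276e+01  1.06958594e+02
  7.61660225e-04  6.04564688e+01] [1.79890776e+02 6.10298078e-02 5.49704168e+01] [ 0.23635083 -0.49714066  0.3093852 ]
```

```bash
python3 -m crank '[{"gripper":85,"travel":[0,0,0],"twist":[0,0,-0.165]},{"gripper":85,"travel":[0,0,0],"twist":[0,0,-0.165]},{"gripper":85,"travel":[0,0,0],"twist":[0,0,-0.165]},{"gripper":85,"travel":[0,0,0],"twist":[0,0,-0.165]},{"gripper":85,"travel":[0,0,0],"twist":[0,0,-0.165]},{"gripper":85,"travel":[0,0,0],"twist":[0,0,-0.165]},{"gripper":85,"travel":[0,0,0],"twist":[0,0,-0.165]},{"gripper":85,"travel":[0,0,0],"twist":[0,0,-0.165]},{"gripper":85,"travel":[0,0,0],"twist":[0,0,-0.165]},{"gripper":85,"travel":[0,0,0],"twist":[0,0,-0.165]},{"gripper":85,"travel":[0,0,0],"twist":[0,0,-0.165]},{"gripper":85,"travel":[0,0,0],"twist":[0,0,-0.165]}]'
python3 -m crank '[{"gripper":85,"travel":[-10,30,0],"twist":[0,0,0]},{"gripper":85,"travel":[-10,50,0],"twist":[0,0,0]},{"gripper":85,"travel":[-10,50,0],"twist":[0,0,0]},{"gripper":85,"travel":[-10,50,0],"twist":[0,0,0]},{"gripper":85,"travel":[-10,50,0],"twist":[0,0,0]},{"gripper":85,"travel":[-10,50,0],"twist":[0,0,0]},{"gripper":85,"travel":[-10,50,0],"twist":[0,0,0]},{"gripper":85,"travel":[-10,50,0],"twist":[0,0,0]},{"gripper":85,"travel":[-10,50,0],"twist":[0,0,0]},{"gripper":85,"travel":[-10,50,0],"twist":[0,0,0]},{"gripper":85,"travel":[-10,50,0],"twist":[0,0,0]},{"gripper":85,"travel":[-10,50,0],"twist":[0,0,0]}]'
python3 -m crank '[{"gripper":85,"travel":[-10,50,0],"twist":[0,0,0]},{"gripper":85,"travel":[-10,50,0],"twist":[0,0,0]},{"gripper":85,"travel":[-10,40,20],"twist":[0,0,0]},{"gripper":85,"travel":[0,0,20],"twist":[0,0,0]},{"gripper":85,"travel":[0,0,0],"twist":[0,0,0]}]'
```

```text
time: 2.1
ee_pos: [0.2361, -0.4967, 0.3074]
tcp_rot: [180.0, -0.0, 168.4]
wrist_force: [0.3, -0.2, 0.6]
opening: 0.0849
grasp_force: 0.0
time: 3.6
ee_pos: [0.4736, 0.0478, 0.3077]
tcp_rot: [-180.0, -0.0, 168.1]
wrist_force: [0.6, -1.5, -0.0]
opening: 0.0849
grasp_force: 0.0
time: 4.22
ee_pos: [0.5308, 0.177, 0.2659]
tcp_rot: [-179.9, -0.2, 168.1]
wrist_force: [0.1, -0.1, -0.2]
opening: 0.0848
grasp_force: 0.0
```

```bash
python3 - <<'E'
from h import *
c=bot.calibration("wrist"); im=bot.camera("wrist")[:,:,::-1]; np.save("wc.npy",np.array(c["camera_from_world"])); cv2.imwrite("pics/w1.png",im)
print(proj(c,(.538,.204,.139)), [proj(c,(.538,.204,.089))])
E
```

```text
(np.float64(289.9095801587282), np.float64(174.5978075869396)) [(np.float64(285.7044702293707), np.float64(161.48065678797826))]
```

View pics/w1.png

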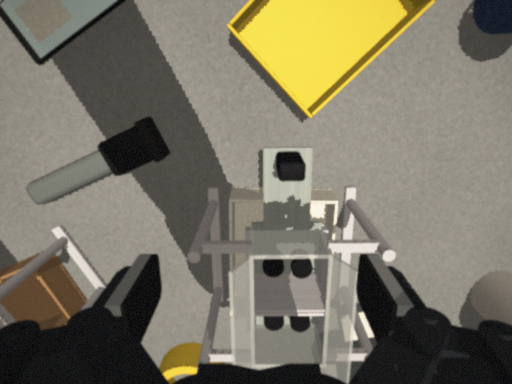

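The wrist view shows the tab at (290,166), ahead of the feeder and square with the image. The caps are at (273-303,268) and (273-300,323). Next I measure the tab's edges.

```bash
python3 - <<'E'
from h import *
c=bot.calibration("wrist"); c["camera_from_world"]=np.load("wc.npy")
g=cv2.imread("pics/w1.png").max(2)
m=np.zeros_like(g); m[145:190,268:312]=g[145:190,268:312]<60
n,_,st,ce=cv2.connectedComponentsWithStats(m);i=1+np.argmax(st[1:,4]);x,y,w,h,_=st[i];print(st[i],ce[i])
# bottom rows = top face edge towards feeder at z=.139
for z,p in [(.139,(ce[i][0],y+h)),(.139,(x+w,y+h-5)),(.139,(x,y+h-5)),(.114,tuple(ce[i])),(.089,(ce[i][0],y))]: print(z,p,onz(c,*p,z).round(4))
e=bot.get_obs(); print(e["ee_pos"],e["time"])
E
```

```text
[276 152  29  28 713] [289.58064516 165.91865358]
0.139 (np.float64(289.5806451612903), np.int32(180)) [0.5428 0.2028 0.139 ]
0.139 (np.int32(305), np.int32(175)) [0.5411 0.2169 0.139 ]
0.139 (np.int32(276), np.int32(175)) [0.5358 0.1919 0.139 ]
0.114 (np.float64(289.5806451612903), np.float64(165.91865357643758)) [0.5368 0.2061 0.114 ]
0.089 (np.float64(289.5806451612903), np.int32(152)) [0.5292 0.2096 0.089 ]
[0.53105616 0.17671909 0.26750827] 4.275
```

```bash
python3 -m crank '[{"gripper":85,"travel":[0,15,20],"twist":[0,0,0]},{"gripper":85,"travel":[0,14,30],"twist":[0,0,0]},{"gripper":85,"travel":[0,0,30],"twist":[0,0,0]},{"gripper":70,"travel":[0,0,30],"twist":[0,0,0]},{"gripper":60,"travel":[0,0,20],"twist":[0,0,0]},{"gripper":60,"travel":[0,0,20],"twist":[0,0,0]},{"gripper":60,"travel":[0,0,14],"twist":[0,0,0]},{"gripper":60,"travel":[0,0,0],"twist":[0,0,0]}]' 40
python3 - <<'E'
from h import *
cv2.imwrite("pics/side2.png",cv2.resize(bot.camera("side")[130:310,80:320,::-1],(720,540),interpolation=cv2.INTER_CUBIC))
E
```

```text
time: 5.28
ee_pos: [0.5373, 0.2048, 0.1038]
tcp_rot: [-180.0, -0.0, 168.1]
wrist_force: [-0.7, 0.6, -0.6]
opening: 0.0597
grasp_force: 0.0
```

View pics/side2.png

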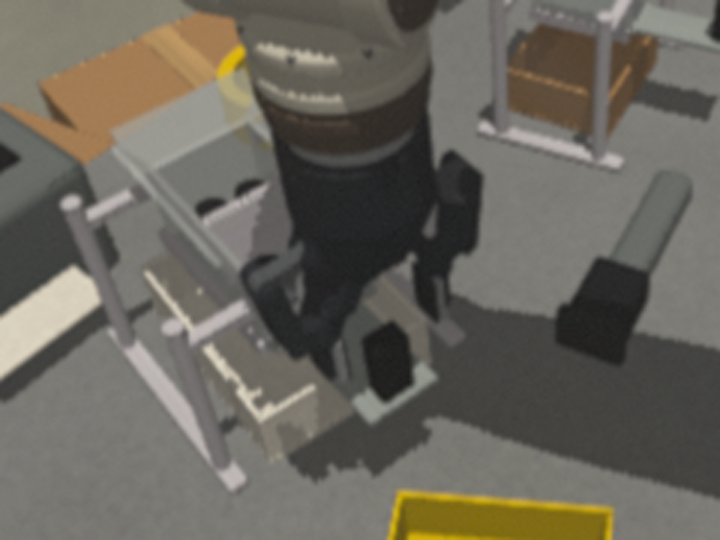

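The tab is at (388,362) in the crop. The fingertips are at about (327,375) and (437,315), one on each side of it. A quick number check before gripping.

```bash
python3 - <<'E'
from h import *
c=bot.calibration("side"); e=bot.get_obs()["ee_pos"]
g=cv2.imread("pics/side2.png").max(2); m=np.zeros_like(g); m[318:402,358:416]=g[318:402,358:416]<55
n,_,st,ce=cv2.connectedComponentsWithStats(m);i=1+np.argmax(st[1:,4]);print(st[i],ce[i])
print(onz(c,80+ce[i][0]/3,130+ce[i][1]/3,.114).round(4), e)
E
```

```text
[ 362  322   50   78 2826] [387.40127389 359.88428875]
[0.5366 0.204  0.114 ] [0.53758847 0.20500875 0.10454521]
```

```bash
python3 -m crank '[{"gripper":10,"travel":[0,0,0],"twist":[0,0,0]},{"gripper":10,"travel":[0,0,0],"twist":[0,0,0]},{"gripper":10,"travel":[0,0,0],"twist":[0,0,0]},{"gripper":10,"travel":[0,0,0],"twist":[0,0,0]},{"gripper":10,"travel":[0,0,0],"twist":[0,0,0]},{"gripper":10,"travel":[0,0,0],"twist":[0,0,0]}]' 40
```

```text
time: 6.08
ee_pos: [0.5378, 0.2052, 0.1049]
tcp_rot: [180.0, 0.1, 168.1]
wrist_force: [-0.9, -2.0, 5.5]
opening: 0.023
grasp_force: 40.0
```

```bash
python3 -m crank '[{"gripper":10,"travel":[5,0,0],"twist":[0,0,0]},{"gripper":10,"travel":[10,0,0],"twist":[0,0,0]},{"gripper":10,"travel":[10,0,0],"twist":[0,0,0]},{"gripper":10,"travel":[10,0,0],"twist":[0,0,0]},{"gripper":10,"travel":[10,0,0],"twist":[0,0,0]},{"gripper":10,"travel":[10,0,0],"twist":[0,0,0]},{"gripper":10,"travel":[7,0,0],"twist":[0,0,0]},{"gripper":10,"travel":[2,0,0],"twist":[0,0,0]},{"gripper":10,"travel":[0,0,0],"twist":[0,0,0]},{"gripper":10,"travel":[0,0,0],"twist":[0,0,0]},{"gripper":10,"travel":[0,0,0],"twist":[0,0,0]}]'
python3 - <<'E'
from h import *
a=bot.camera("scene")[190:340,220:370,::-1]; b=bot.camera("side")[140:300,90:250,::-1]
cv2.imwrite("pics/c3.png",np.hstack([cv2.resize(x,(400,400),interpolation=cv2.INTER_CUBIC) for x in (a,b)]))
E
```

```text
time: 7.45
ee_pos: [0.4748, 0.2179, 0.1048]
tcp_rot: [-180.0, 0.1, 168.1]
wrist_force: [-1.4, -5.4, 8.5]
opening: 0.0232
grasp_force: 40.2
```

View pics/c3.png

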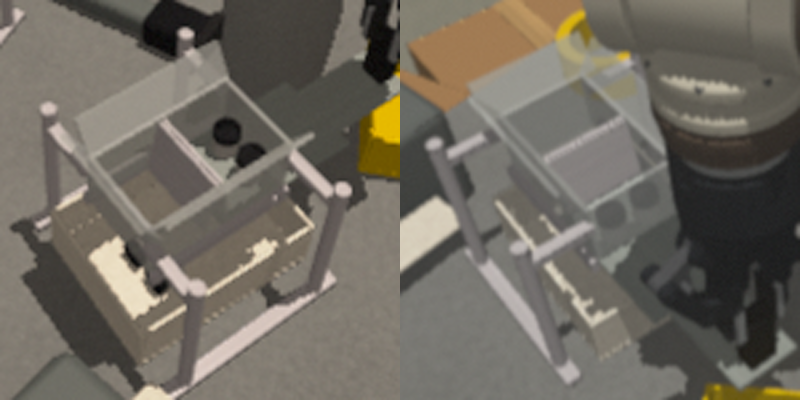

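In the scene crop, the back canisters lie in the carton at (135,252) and (158,280), and the back compartment is empty. The front ones are still in the feeder at (227,130) and (250,155). Now I shut the gate.

```bash
python3 -m crank '[{"gripper":10,"travel":[-5,0,0],"twist":[0,0,0]},{"gripper":10,"travel":[-10,0,0],"twist":[0,0,0]},{"gripper":10,"travel":[-10,0,0],"twist":[0,0,0]},{"gripper":10,"travel":[-10,0,0],"twist":[0,0,0]},{"gripper":10,"travel":[-10,0,0],"twist":[0,0,0]},{"gripper":10,"travel":[-10,0,0],"twist":[0,0,0]},{"gripper":10,"travel":[-6,0,0],"twist":[0,0,0]},{"gripper":10,"travel":[-3,0,0],"twist":[0,0,0]},{"gripper":10,"travel":[0,0,0],"twist":[0,0,0]},{"gripper":10,"travel":[0,0,0],"twist":[0,0,0]}]'
```

```text
time: 8.8
ee_pos: [0.538, 0.2051, 0.1049]
tcp_rot: [180.0, 0.1, 168.1]
wrist_force: [-0.2, -2.3, 5.7]
opening: 0.0224
grasp_force: 40.0
```

Shut: the TCP is back at its grasp position. Now I let go, open to 60 mm and rise.

```bash
python3 -m crank '[{"gripper":60,"travel":[0,0,0],"twist":[0,0,0]},{"gripper":60,"travel":[0,0,0],"twist":[0,0,0]},{"gripper":60,"travel":[0,0,0],"twist":[0,0,0]},{"gripper":60,"travel":[0,0,0],"twist":[0,0,0]},{"gripper":60,"travel":[0,0,-15],"twist":[0,0,0]},{"gripper":60,"travel":[0,0,-30],"twist":[0,0,0]},{"gripper":60,"travel":[0,0,-40],"twist":[0,0,0]},{"gripper":60,"travel":[0,0,-40],"twist":[0,0,0]},{"gripper":60,"travel":[20,0,-30],"twist":[0,0,0]},{"gripper":60,"travel":[30,0,0],"twist":[0,0,0]},{"gripper":60,"travel":[0,0,0],"twist":[0,0,0]},{"gripper":60,"travel":[0,0,0],"twist":[0,0,0]}]'
python3 - <<'E'
from h import *
a=bot.camera("scene")[190:340,220:370,::-1]; b=bot.camera("side")[140:300,90:250,::-1]
cv2.imwrite("pics/c4.png",np.hstack([cv2.resize(x,(400,400),interpolation=cv2.INTER_CUBIC) for x in (a,b)]))
E
```

```text
time: 10.3
ee_pos: [0.4888, 0.2155, 0.2593]
tcp_rot: [180.0, 0.0, 168.1]
wrist_force: [-0.1, 0.4, 0.3]
opening: 0.06
grasp_force: 0.0
```

View pics/c4.png

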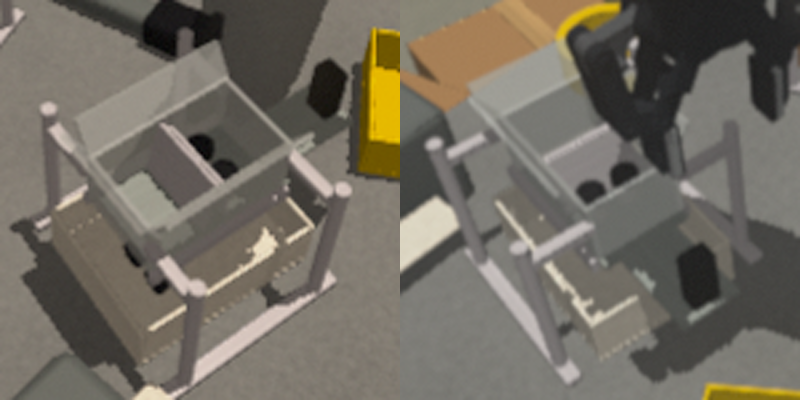

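The gate is shut, with its tab at (327,88) in the scene crop. The front canisters are in the feeder at (202,147) and (225,168), the back ones are in the carton, and the robot is clear.

```bash
python3 -c "
from workcell import bot
print(bot.job_done())"
```

```text
the job is handed in; nothing more can be done
None
```

I handed the job in at about 10 s with, as seen in the last pictures, both back canisters in the carton, both front ones still in the feeder, the gate shut and the arm clear; no verdict came back.

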